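Pop the printer's toner cover by its sunk release

TASK

Open the office printer's toner cover a crack so that the toner can be changed: its release is a push pad let into the flat strip along the front of the printer's top, sunk just below the surface and almost the same colour, so feel along the strip to find it. Press it until the cover springs ajar, then take the hand away; leave the cover as it pops, without lifting it, and leave the note block and the things on the desk where they are.

Things in the scene. Friction and masses are not known exactly. Their poses are not given: they have to be found in the camera images.
- printer: off-white desktop laser printer, fixed, 300 (x) x 400 (y) x 192 mm high; origin at the centre of its underside; x points from its front to its rear, y to its left, z up; its front faces the robot. Its top from front to rear: light grey flat strip, x -149 to -73 mm, then the white toner cover, x -68 to 138, y -188 to 188 mm, hinged along its rear edge; both level at z 190 mm.
- strip_mid (a point): on the surface of the strip, centre of its free part (printer frame x -111, y 0, z 190 mm), which runs 90 mm to either side along the printer's y and 38 mm along x. The strip is rigid. Past its ends two fixed shoulders stand 2 mm higher: plain on the left, dark control panel with small fixed keys on the right.
- release (a joint): travel of the release pad, m: 0 at rest, 0.0055 at the stop. Pad 33 (x) x 39 (y) mm, slightly darker grey, 2.5 mm below the strip's surface in a 36 x 42 mm opening; its centre is on the strip's long centre line, anywhere within 50 mm left or right of strip_mid. Sprung: gives at about 2 N, frees the cover at about 0.0037 (4 N), 5 N at the stop, springs back.
- cover (a joint): opening angle of the toner cover, rad: 0 shut; once let go, its spring pops it ajar to about 0.17 (front edge about 35 mm up), where it stays by itself.
- notes: loose yellow block of sticky notes, 50 x 50 x 30 mm, 60 g, on the printer's left shoulder; origin at the centre of its underside. To be left alone.
- tape: loose roll of clear tape lying flat on the desk, 76 mm across, 19 mm high; origin at the centre of its underside. To be left alone.
- stapler: loose red and black stapler on the desk, 120 x 34 x 57 mm, its length along its x; origin at the centre of its underside. To be left alone.
- calculator: loose dark desk calculator, 150 (x) x 105 x 22 mm; origin at the centre of its underside. To be left alone.
- pen_cup: loose blue pen cup with five pens, 80 mm across, cup 100 mm high, pens to 165 mm; origin at the centre of its underside. To be left alone.
- bottle: loose clear water bottle with a red cap, 64 mm across, 205 mm high; origin at the centre of its underside. To be left alone.

How it is judged:
By the outcome, as a careful person would: the job done as asked, in the order asked, and still so for the second after the job is handed in, with the robot touching nothing.
It also fails if it takes over 42 s, if anything falls off the work surface, if the arm or the gripper's body presses on something with over 40 N, if the wrist force passes 120 N, or if a joint passes its speed limit or range.

ROBOT

A 6-joint arm with a two-finger parallel gripper is mounted at the origin on the work surface. World frame = base frame: x ahead of the robot, y to its left, z up, the work surface at z = 0. Lengths are in m, angles in rad, forces in N, time in s.
With the tool pointing down it reaches from about 0.225 to 0.875 m from the base axis. Payload 3.4 kg.
Tool frame: the origin (TCP) lies on the centre line of the jaws, within the pads' length; the fingertips stand 22 mm ahead of it and the grasp point (between the pads) lies 3 mm ahead of it; z points along the fingers, y is the line along which they close (so a half turn about z gives the same grasp; the last joint's range is limited). The gripper opens to 85 mm and grips with 20 to 120 N. Pads are 22 mm wide; open, the fingers measure 114 mm over their backs; the gripper's body (76 mm by 85 mm) begins 54 mm behind the grasp point. The pads swing forward as they close: fully open they stand 13 mm farther back than shut.
Start: joints at [1.145, 0.276, 1.505, -0, 1.361, -0.121], TCP at [0.173, 0.549, 0.253] pointing down, gripper open.
Joint ranges: [-2.89, 2.89], [-0.75, 2.08], [0.22, 2.7], [-1.18, 4.32], [0.11, 2.71], [-2.7, 2.7]. Speed limits (rad/s): [2.57, 2.57, 3.14, 3.14, 3.14, 3.14].

INTERFACE

Orientations are given as a unit quaternion [w, x, y, z].
In Python, from rig import readout, optics, ticket gives the robot as it stands. The module is installed in compiled form; this text tells all that it offers.
- The arm moves only by the shell command python3 -m handwheel FILE [OPENING] [FORCE], which reads ROWS from the file FILE. ROWS is a JSON object with one list for each field, all of the same length, 1 to 5, a row being the entries at one place: tx, ty, tz (the shift in units of 100 mm), twist (a turn about the tool's z in units of 0.2 rad); each row shifts and turns the commanded pose from where the row before left it, along the tool's axes as they then stand; what a row does not reach is not made up. A row lasts 1/12 s, in which the tool goes at most 0.0417 m and 0.125 rad, less where a joint would pass 70% of its speed; a pose out of reach is approached as far as the arm can. OPENING is the finger opening in m, set as the command begins (- or left out keeps the last). The fingers move at their own pace and stop on an object; FORCE is the grip in N (left out, the last holds). Time passes only in rows, so rows that do not move let the fingers close. It prints the time, the measured TCP pose, the force, the opening and the grip force at its end. Input that does not fit is refused with a message, and nothing moves.
- readout.get_state(): the state, without advancing time (a new reading comes with each control period).
- optics.get_image(name): name is "scene" or "top" or "wrist"; returns a dict with "img" (384x512x3 uint8, red, green, blue), "camera_matrix" (3x3 intrinsics, pixels), "T" (4x4, takes a point from camera to world coordinates); the wrist camera has in their place "hand_eye" (4x4, takes a point from camera to tool coordinates, whose origin is the TCP and whose axes are the flange's). Camera axes: x right, y down, z forward; pixel columns grow to the right and rows downward; lengths in m; the calibration is good to about 2 mm. A picture is of the moment at which its call begins: read the wrist's pose just before it. There is no depth.
- ticket.sign_off(): hands the job in; it is judged then, once.
The state is a dict: "clock": time; "qpos": joint angles; "qd": joint speeds; "effort": joint torques, N m; "position": TCP position; "ee_rot": TCP orientation; "contact_force": force on the tool from outside, world axes, zero at the start; "moment": the same for the moment, N m; "width": finger opening in m; "gripper_force": force on a finger pad.
Only numpy, scipy, OpenCV 4.12 (cv2) and the standard library are available. Lean on these libraries where they do the work, as an engineer would, in place of code of your own. Each camera call takes 0.05 s, during which the arm holds its last target. There are 200 camera calls.

## Working session

There is one attempt and no reset: what is moved stays moved. The work goes in short steps, Python scripts to look and compute and a shell command to move; the robot and the scene stay as the last step left them, time stands still between calls to the robot, and variables do not carry over. Pictures are saved under pics/ and viewed, at most 10 in all, crops included, and the job is handed in when it is done.

```bash
mkdir -p pics; cat > h.py <<'E'
import numpy as np, cv2
from rig import readout, optics
from scipy.spatial.transform import Rotation as R
def TW(s):
    T=np.eye(4); q=s["ee_rot"]; T[:3,:3]=R.from_quat([q[1],q[2],q[3],q[0]]).as_matrix(); T[:3,3]=s["position"]; return T
def grab(n):
    s=readout.get_state(); d=optics.get_image(n)
    T=d["T"] if "T" in d else TW(s)@np.array(d["hand_eye"])
    return d["img"],np.array(d["camera_matrix"]),np.array(T)
def onplane(K,T,uv,z):
    r=T[:3,:3]@np.linalg.inv(K)@np.array([uv[0],uv[1],1.]); o=T[:3,3]
    return o+r*(z-o[2])/r[2]
def save(n,im): cv2.imwrite("pics/"+n+".png",im[:,:,::-1])
E
python3 - <<'E'
from h import *
a,K,T=grab("scene");b,K2,T2=grab("top")
np.savez("c.npz",a=a,K=K,T=T,b=b,K2=K2,T2=T2)
save("scene",a);save("top",b)
s=readout.get_state();print(s["clock"],s["position"],TW(s)[:3,:3].round(3),s["width"]);print(T,T2)
E
```

```text
0.1 [0.17237307 0.54810226 0.25250943] [[-0.954  0.3   -0.001]
 [ 0.3    0.954 -0.002]
 [ 0.    -0.002 -1.   ]] 0.08529845839418038
[[ 0.09881193  0.7007692  -0.70651166  1.35103944]
 [ 0.99507372 -0.07531243  0.0644696  -0.11702993]
 [-0.0080308  -0.70940155 -0.70475878  0.87050487]
 [ 0.          0.          0.          1.        ]] [[-0.01452789 -0.98705776  0.15970574  0.37139076]
 [-0.99989055  0.0138946  -0.00508143 -0.02280107]
 [ 0.00279662 -0.15976208 -0.98715159  1.45610273]
 [ 0.          0.          0.          1.        ]]
```

View pics/scene.png

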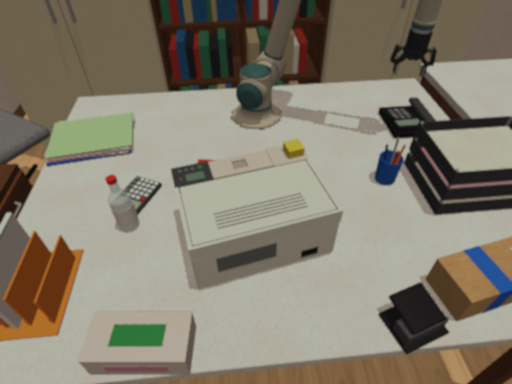

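View pics/top.png

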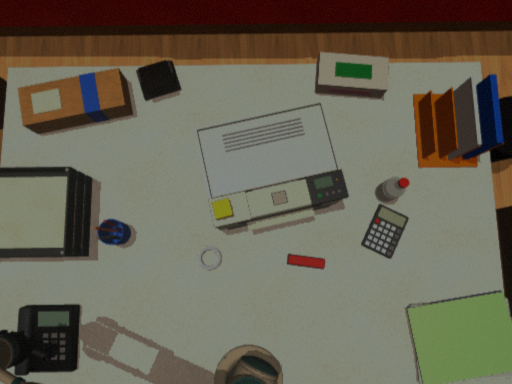

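The scene view shows the printer with its strip toward the robot, and a slightly different square on it near (239,163). The top view shows the same square at (279,198), the notes at (222,208) and the panel at (327,188). I'll zoom in to check.

```bash
python3 - <<'E'
from h import *
d=np.load("c.npz")
b=cv2.resize(d["b"][165:235,195:360],None,fx=4,fy=4,interpolation=cv2.INTER_CUBIC)
a=cv2.resize(d["a"][135:195,160:320],None,fx=4.125,fy=4.125,interpolation=cv2.INTER_CUBIC)
a=cv2.resize(a,(660,a.shape[0]))
save("crop",np.vstack([b,a]))
for z in (.19,.1875):
  print(onplane(d["K2"],d["T2"],(279.5,198),z), onplane(d["K"],d["T"],(239.5,163),z))
E
```

```text
[ 0.54625458 -0.0982062   0.19      ] [ 0.54474784 -0.09867744  0.19      ]
[ 0.54659986 -0.09835509  0.1875    ] [ 0.54178574 -0.09861002  0.1875    ]
```

View pics/crop.png

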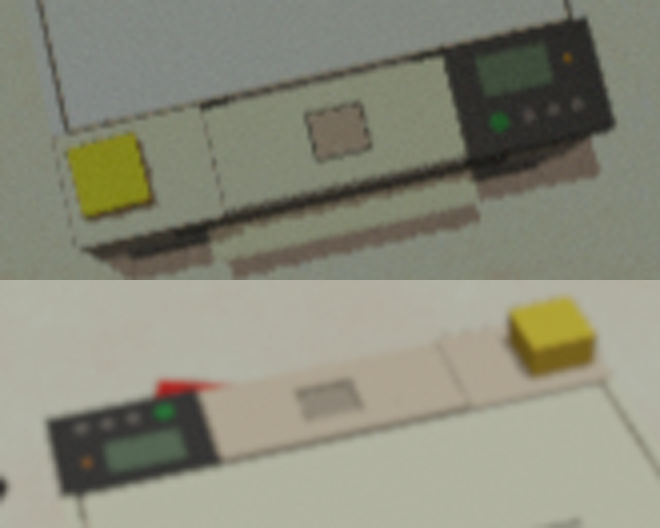

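The crop shows the pad as a darker, outlined rectangle: crop centre (337,131) in the top view and (329,399) in the scene view, close to the middle of the strip. Next I'll triangulate it and work out the printer's yaw.

```bash
python3 - <<'E'
from h import *
d=np.load("c.npz"); K,T,K2,T2=[d[k] for k in("K","T","K2","T2")]
t=lambda u,v:(195+u/4-.4,165+v/4-.4); s=lambda u,v:(160+u/4.125-.4,135+(v-280)/4.125-.4)
P=lambda K,T:K@np.linalg.inv(T)[:3]
def tri(p,q):
    X=cv2.triangulatePoints(P(K2,T2),P(K,T),np.array(p,float).reshape(2,1),np.array(q,float).reshape(2,1)); return (X[:3]/X[3]).ravel().round(4)
print("pad",tri(t(337,131),s(329,399)))
l=tri(t(68,130),s(606,381)); print("cover FL",l)
r=tri(t(445,55),s(216,463)); print("strip rear right",r)
l2=tri(t(205,104),s(469,404)); print("strip rear left",l2)
y=(l2-r)[:2];print("yaw",np.arctan2(-y[0],y[1]), np.linalg.norm(y))
A=onplane(K2,T2,t(68,130),.19)-onplane(K2,T2,t(570,22),.19);print(np.arctan2(-A[0],A[1]))
S=readout.get_state();M=TW(S);print("yaw tool",np.arctan2(-M[0,1],M[1,1]))
for c in [l2,r,onplane(K2,T2,t(212,158),.19),onplane(K2,T2,t(460,105),.19)]: print(c)
E
```

```text
pad [ 0.548  -0.0975  0.1909]
cover FL [0.5514 0.099  0.1926]
strip rear right [ 0.6035 -0.1781  0.1878]
strip rear left [ 0.5686 -0.0012  0.1948]
yaw 0.19478516769338788 0.18030978897442038
0.20052618711525375
yaw tool -0.304769841884156
[ 0.5686 -0.0012  0.1948]
[ 0.6035 -0.1781  0.1878]
[ 0.5297621  -0.00556134  0.19      ]
[ 0.56598723 -0.18617788  0.19      ]
```

The rows are not in the units I measure in: shifts go in units of 100 mm and turns go in units of 0.2 rad. I convert before sending: -0.02 m is -0.2, -0.01 m is -0.1, -0.125 rad is -0.625.

```bash
echo '{"tx":[0, 0, 0, 0, 0], "ty":[0, 0, 0, 0, 0], "tz":[-0.2, -0.2, -0.2, -0.1, 0], "twist":[-0.625, -0.625, -0.625, -0.64, 0]}' > mv.in && python3 -m handwheel mv.in 0 20
cat > go.py <<'E'
from h import *
import sys
s=readout.get_state();M=TW(s)
print(s["clock"],s["position"].round(4) if hasattr(s["position"],"round") else s["position"],"yaw",np.arctan2(-M[0,1],M[1,1]).round(3),"w",s["width"],"F",np.round(s["contact_force"],2))
print("tool delta",(M[:3,:3].T@(np.array([float(v) for v in sys.argv[1:4]])-M[:3,3])).round(4))
E
python3 go.py .547 -.098 .32
```

```text
clock: 0.52
position: [0.173, 0.5495, 0.3257]
ee_rot: [0.001, -0.098, 0.995, 0.002]
contact_force: [0.0, 0.8, 0.3]
width: 0.0256
gripper_force: 0.0
0.5167 [0.173  0.5495 0.3257] yaw 0.197 w 0.025624370450036342 F [0.04 0.8  0.31]
tool delta [-0.2399 -0.7082  0.0036]
```

```bash
for i in 1 2; do :; done
echo '{"tx":[-0.12, -0.12, -0.12, -0.12, -0.12], "ty":[-0.35, -0.35, -0.35, -0.35, -0.35], "tz":[0, 0, 0, 0, 0], "twist":[0, 0, 0, 0, 0]}' > mv.in && python3 -m handwheel mv.in >/dev/null
echo '{"tx":[-0.12, -0.12, -0.12, -0.12, -0.12], "ty":[-0.35, -0.35, -0.35, -0.35, -0.35], "tz":[0, 0, 0, 0, 0], "twist":[0, 0, 0, 0, 0]}' > mv.in && python3 -m handwheel mv.in >/dev/null
echo '{"tx":[-0.12, -0.12, -0.12, -0.12, 0], "ty":[-0.35, -0.35, -0.35, -0.35, 0], "tz":[0, 0, 0, 0, 0], "twist":[0, 0, 0, 0, 0]}' > mv.in && python3 -m handwheel mv.in
python3 go.py .547 -.098 .32
```

```text
clock: 1.77
position: [0.4352, 0.0949, 0.3218]
ee_rot: [-0.0, -0.092, 0.996, -0.002]
contact_force: [0.9, 0.4, 1.1]
width: 0.0
gripper_force: 0.0
1.7667 [0.4352 0.0949 0.3218] yaw 0.185 w 4.620959274629907e-05 F [0.85 0.36 1.05]
tool delta [-0.0744 -0.2102  0.0027]
```

Converted, -0.035 m is -0.35, -0.015 m is -0.15.

```bash
echo '{"tx":[-0.15, -0.15, -0.15, -0.15, 0], "ty":[-0.35, -0.35, -0.35, -0.35, 0], "tz":[0, 0, 0, 0, 0], "twist":[0, 0, 0, 0, 0]}' > mv.in && python3 -m handwheel mv.in
python3 - <<'E'
from h import *
a,K,T=grab("wrist");np.savez("w.npz",a=a,K=K,T=T);save("wrist",a)
E
python3 go.py .547 -.098 .25
```

```text
clock: 2.18
position: [0.5218, -0.0304, 0.3212]
ee_rot: [-0.0, -0.094, 0.996, -0.002]
contact_force: [0.7, 1.2, -0.8]
width: 0.0003
gripper_force: 0.0
2.2333 [ 0.5195 -0.0275  0.3212] yaw 0.188 w 8.981609175881896e-05 F [-0.38  0.01  0.36]
tool delta [-0.014  -0.0744  0.0712]
```

View pics/wrist.png

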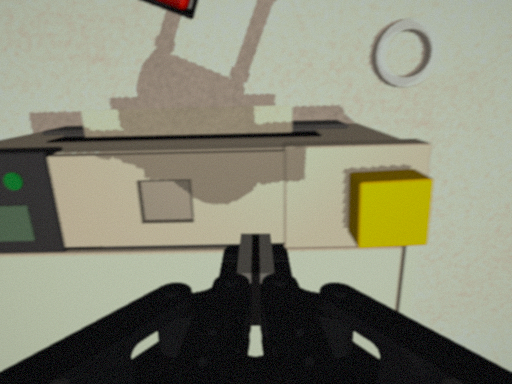

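The wrist view shows the pad with corners at about (138,180), (192,179), (193,221) and (141,222). The fingers are shut and are off to the pad's left.

```bash
python3 - <<'E'
from h import *
d=np.load("w.npz");K,T=d["K"],d["T"]
f=lambda u,v:onplane(K,T,(u,v),.19)
c=[f(138,180),f(192,179),f(193,221),f(141,222)];print(np.mean(c,0),[np.linalg.norm(c[i]-c[i-1]).round(4) for i in range(4)])
A=f(64,247)-f(283,246);print("yaw",np.arctan2(A[0],-A[1]))
B=f(53,152)-f(284,151);print("yaw",np.arctan2(B[0],-B[1]), np.linalg.norm(A),np.linalg.norm(B))
print(f(283,246),f(64,247),f(53,152),f(284,151))
E
python3 go.py .547 -.098 .25
```

```text
[ 0.54768658 -0.09716777  0.19      ] [np.float64(0.0351), np.float64(0.042), np.float64(0.0351), np.float64(0.042)]
yaw 0.19308980859547
yaw 0.19170114750617154 0.18089806898464791 0.175162888321551
[0.56880099 0.00197788 0.19      ] [ 0.60351392 -0.17555839  0.19      ] [ 0.52465741 -0.1857782   0.19      ] [ 0.49128378 -0.01382403  0.19      ]
2.2333 [ 0.5195 -0.0275  0.3212] yaw 0.188 w 8.981609175881896e-05 F [-0.38  0.01  0.36]
tool delta [-0.014  -0.0744  0.0712]
```

Converted, -0.025 m is -0.25, -0.024 m is -0.24.

```bash
echo '{"tx":[-0.05, -0.05, -0.05, 0, 0], "ty":[-0.25, -0.25, -0.24, 0, 0], "tz":[0.2, 0.2, 0.2, 0, 0], "twist":[0, 0, 0, 0, 0]}' > mv.in && python3 -m handwheel mv.in
python3 go.py .5475 -.0975 .22
```

```text
clock: 2.65
position: [0.5461, -0.094, 0.2612]
ee_rot: [-0.002, -0.096, 0.995, 0.002]
contact_force: [-0.2, 1.1, 1.1]
width: -0.0
gripper_force: 0.0
2.65 [ 0.5461 -0.094   0.2612] yaw 0.193 w -1.696901738550471e-05 F [-0.23  1.13  1.08]
tool delta [-0.0009 -0.0038  0.0411]
```

Converted, 0.02 m is 0.2, 0.015 m is 0.15.

```bash
echo '{"tx":[-0.01, 0, 0, 0, 0], "ty":[-0.03, 0, 0, 0, 0], "tz":[0.2, 0.15, 0.1, 0, 0], "twist":[0, 0, 0, 0, 0]}' > mv.in && python3 -m handwheel mv.in
python3 go.py .5475 -.0975 .2095
```

```text
clock: 3.07
position: [0.5488, -0.0965, 0.2187]
ee_rot: [-0.0, -0.098, 0.995, 0.0]
contact_force: [-0.0, -0.1, -0.5]
width: -0.0002
gripper_force: 0.0
3.0667 [ 0.5488 -0.0965  0.2187] yaw 0.196 w -0.00017355325961839054 F [-0.02 -0.09 -0.45]
tool delta [ 0.0014 -0.0007  0.0092]
```

Converted, 0.003 m is 0.03, 0.002 m is 0.02.

```bash
echo '{"tx":[0, 0, 0, 0, 0], "ty":[0, 0, 0, 0, 0], "tz":[0.03, 0.02, 0.02, 0, 0], "twist":[0, 0, 0, 0, 0]}' > mv.in && python3 -m handwheel mv.in
echo '{"tx":[0, 0, 0], "ty":[0, 0, 0], "tz":[0.015, 0, 0], "twist":[0, 0, 0]}' > mv.in && python3 -m handwheel mv.in
```

```text
clock: 3.48
position: [0.5491, -0.0977, 0.2114]
ee_rot: [0.0, -0.097, 0.995, 0.0]
contact_force: [0.2, 0.4, 0.5]
width: -0.0001
gripper_force: 0.0
clock: 3.73
position: [0.549, -0.0978, 0.2097]
ee_rot: [-0.0, -0.097, 0.995, 0.0]
contact_force: [-1.1, -0.3, -0.2]
width: 0.0001
gripper_force: 0.0
```

Converted, 0.001 m is 0.01.

```bash
echo '{"tx":[0, 0, 0], "ty":[0, 0, 0], "tz":[0.01, 0, 0], "twist":[0, 0, 0]}' > mv.in && python3 -m handwheel mv.in
echo '{"tx":[0, 0, 0], "ty":[0, 0, 0], "tz":[0.01, 0, 0], "twist":[0, 0, 0]}' > mv.in && python3 -m handwheel mv.in
```

```text
clock: 3.98
position: [0.5492, -0.0978, 0.209]
ee_rot: [0.0, -0.097, 0.995, -0.0]
contact_force: [-1.1, -0.2, 1.3]
width: 0.0002
gripper_force: 0.9
clock: 4.23
position: [0.5492, -0.0978, 0.2081]
ee_rot: [0.0, -0.097, 0.995, -0.0]
contact_force: [-0.8, -1.0, 3.8]
width: 0.0001
gripper_force: 1.7
```

Converted, 0.001 m is 0.01.

```bash
echo '{"tx":[0, 0, 0, 0], "ty":[0, 0, 0, 0], "tz":[0.01, 0.01, 0, 0], "twist":[0, 0, 0, 0]}' > mv.in && python3 -m handwheel mv.in
echo '{"tx":[0, 0, 0], "ty":[0, 0, 0], "tz":[0.01, 0, 0], "twist":[0, 0, 0]}' > mv.in && python3 -m handwheel mv.in
python3 - <<'E'
from h import *
d=np.load("c.npz");b,_,_=grab("scene")
print(np.abs(b.astype(int)-d["a"])[165:215,180:340].mean(),readout.get_state()["contact_force"])
save("s2",cv2.resize(b[110:260,150:350],None,fx=3,fy=3))
E
```

```text
clock: 4.57
position: [0.5492, -0.0978, 0.2058]
ee_rot: [0.0, -0.097, 0.995, -0.0]
contact_force: [-0.7, 0.1, 3.2]
width: -0.0002
gripper_force: 1.9
clock: 4.82
position: [0.5491, -0.0978, 0.2048]
ee_rot: [0.0, -0.097, 0.995, -0.0]
contact_force: [-0.0, 0.2, 3.6]
width: -0.0001
gripper_force: 2.1
12.108 [-0.55692552 -0.10225368  3.80047216]
```

View pics/s2.png

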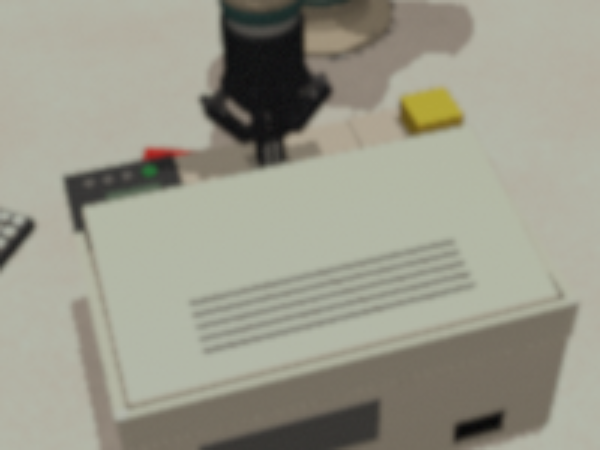

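The cover has popped: its front edge is raised and now hides part of the control panel's display. I'll retract straight up.

Converted, -0.03 m is -0.3, -0.02 m is -0.2.

```bash
echo '{"tx":[0, 0, 0, 0, 0], "ty":[0, 0, 0, 0, 0], "tz":[-0.1, -0.2, -0.3, -0.3, -0.3], "twist":[0, 0, 0, 0, 0]}' > mv.in && python3 -m handwheel mv.in
echo '{"tx":[0.3, 0.3, 0.3, 0, 0], "ty":[0, 0, 0, 0, 0], "tz":[-0.2, 0, 0, 0, 0], "twist":[0, 0, 0, 0, 0]}' > mv.in && python3 -m handwheel mv.in
python3 - <<'E'
from h import *
d=np.load("c.npz");a,K,T=grab("scene");b,_,_=grab("top");s=readout.get_state()
print(s["clock"],s["position"],s["contact_force"])
save("end",np.vstack([cv2.resize(a[110:260,150:350],(400,300)),cv2.resize(b[100:250,180:380],(400,300))]))
for im in (d["a"],a,d["b"],b):
    h=cv2.cvtColor(im,cv2.COLOR_RGB2HSV);m=cv2.inRange(h,(22,140,90),(35,255,255));M=cv2.moments(m,True);print("notes",M["m00"],M["m10"]/M["m00"],M["m01"]/M["m00"])
E
```

```text
clock: 5.28
position: [0.5486, -0.0974, 0.3258]
ee_rot: [-0.001, -0.097, 0.995, 0.001]
contact_force: [0.4, 0.3, -0.9]
width: 0.0006
gripper_force: 0.0
clock: 5.7
position: [0.4597, -0.1151, 0.3454]
ee_rot: [0.001, -0.097, 0.995, 0.0]
contact_force: [0.8, -0.1, 0.0]
width: 0.0
gripper_force: 0.0
5.8 [ 0.46137422 -0.11510983  0.34487612] [ 0.7341255   0.00737695 -0.73207168]
notes 262.0 293.12595419847327 148.26717557251908
notes 207.0 292.67149758454104 146.71497584541063
notes 304.0 221.95394736842104 208.37171052631578
notes 306.0 221.95098039215685 208.4313725490196
```

View pics/end.png

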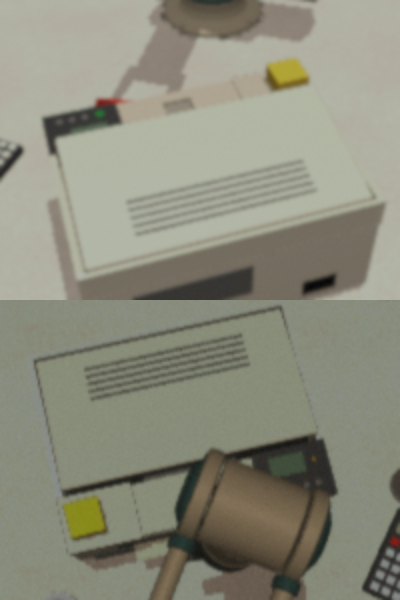

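The end view shows the cover ajar (its front edge is raised in both views), the pad free, the notes unmoved and the arm clear of everything.

```bash
python3 -c "from rig import ticket;print(ticket.sign_off())"
```

```text
the job is handed in; nothing more can be done
None
```

The release pad was pressed and the toner cover popped ajar; the hand was drawn clear, the note block measured unmoved and nothing else was touched, and the job was handed in at about 6 s.

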